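# Refit the crushing roller of a market stall's spice mill

### The arm

A 6-joint arm with a two-finger parallel gripper is mounted at the origin on the work surface. World frame = base frame: x ahead of the robot, y to its left, z up, the work surface at z = 0. Lengths are in m, angles in rad, forces in N, time in s.
With the tool pointing down it reaches from about 0.3 to 0.775 m from the base axis. Payload 14.6 kg.
Tool frame: the origin (TCP) lies at the very end of the fingers, on their centre line; the grasp point (between the pads) lies 19 mm behind it; y points along the fingers, x is the direction in which the jaws open and shut, and the axes are right-handed (so a half turn about y gives the same grasp; the last joint's range is limited). The gripper opens to 94 mm and grips with 3 to 60 N. Pads are 16 mm wide; open, the fingers measure 119 mm over their backs; the gripper's body (75 mm by 177 mm) begins 78 mm behind the grasp point.
Start: joints at [1.052, 0.3, 1.521, -0, 1.321, -0.067], TCP at [0.24, 0.495, 0.205] pointing down, gripper open.
Joint ranges: [-3.03, 3.03], [-0.79, 2.21], [0.23, 2.52], [-1.04, 4.18], [0, 3.07], [-2.55, 2.55]. Speed limits (rad/s): [2.22, 2.22, 2.57, 3.14, 3.14, 3.14].

### API

Orientations are given as [roll, pitch, yaw] about the fixed x, y, z axes, in that order (R = Rz(yaw) Ry(pitch) Rx(roll)).
In Python, from station import get_obs, cams, hand_in gives the robot as it stands. The module is installed in compiled form; this text tells all that it offers.
- The arm moves only by the tool step_arm, never from a script. Its argument "plan" is a list of rows, each an object with "grip": the closure, from -1 (fully open) to 1 (shut), so that 0 is half open; "slide": the shift along the tool's x, y, z in m, a list of three; "spin": the turn about the tool's y in degrees. A call has 1 to 20 rows; each row shifts and turns the commanded pose from where the row before left it, along the tool's axes as they then stand; what a row does not reach is not made up. A row lasts 1/12 s, in which the tool goes at most 41.7 mm and 7.16 degrees, less where a joint would pass 70% of its speed; a pose out of reach is approached as far as the arm can. A call is refused whole if a number of a shift passes 0.0417 or a number of a turn 7.16, either way. A call with a gripper value outside its range is refused whole. The fingers move at their own pace and stop on an object; "force" is the grip in N (left out, the last holds). Time passes only in rows, so rows that do not move let the fingers close. It gives the time, the measured TCP pose, the force and the opening at its end, in the units of the state.
- get_obs(): the state, without advancing time (a new reading comes with each control period).
- cams.camera(name): name is "scene" or "top" or "wrist"; returns the picture (420x560x3 uint8, blue, green, red); there is no depth.
- cams.calibration(name): a dict with "K" (3x3 intrinsics, pixels), "T" (4x4, takes a point from camera to world coordinates). Camera axes: x right, y up, looking along -z (the intrinsics and any distortion apply to the point x, -y, -z); pixel columns grow to the right and rows downward; lengths in m; the calibration is good to about 2 mm. A picture is of the moment at which its call begins: read the wrist's pose just before it. calibration takes no time and is no camera call; for the wrist camera it gives the pose at the moment of the call.
- hand_in(): hands the job in, once; it reports no verdict.
The state is a dict: "time_s": time; "qpos": joint angles; "joint_vel": joint speeds; "tau": joint torques, N m; "ee_pos": TCP position; "eef_rot": TCP orientation; "force": force on the tool from outside, world axes, zero at the start; "moment": the same for the moment, N m; "grip_width": finger opening in m.
Only numpy, scipy, OpenCV 4.12 (cv2) and the standard library are available. Lean on these libraries where they do the work, as an engineer would, in place of code of your own. Each camera call takes 0.05 s, during which the arm holds its last target.

### The job

The spice mill's crushing roller has been washed and is parked in the blue cradle. Put it back in the green mill: lower its axle into both open slots at once and press it gently past the two spring shoes until both ends rest fully home on the brass seats at the bottom of the slots and the roller lies level, then let go and leave it there. Do not drop the roller in or force it hard, and leave the things standing around the mill alone.

Things in the scene. Friction and masses are not known exactly. Their poses are not given: they have to be found in the camera images.
- roller: crushing roller: ribbed steel drum 50 mm in diameter, 120 mm long, on a brass axle 12 mm in diameter, 188 mm long overall (34 mm out at each end); 0.3 to 0.6 kg. Origin at the middle of its axis, y along the axle; same either way round, may be turned to any angle about its axle. Starts parked level in the cradle, axle centre 56 mm above the table. Grip across the drum at mid-length
- end_a (a point): point on the roller's axis, 76 mm from its middle towards the roller's +y, where the axle lies in a slot
- end_b (a point): the same at the roller's other end, 76 mm towards its -y
- mill: spice mill, fixed: green base 170 x 200 x 22 mm; two green cheeks at its y = +76 and -76 mm (each 16 mm thick, 84 mm wide, tops 160 mm above the table, 136 mm free between); a fixed lower roller between them (top 85 mm above the table); low grey motor cover at its +x side (top 82 mm). Origin on the table under its middle, z up, y along the fitted axle. Each cheek has a slot open at the top
- seat_mid (a point): fixed point on the mill, 114 mm above the table: where the middle of the roller's axis would lie with the brass seats at their lowest. Axes as the mill's. Both slots are 14 mm wide along x, centred on x = 0, with a sloped lead-in over the top 8 mm, 36 mm wide at the top. Pushing the roller down with more than about 28 N is too hard
- seat_left (a point): fixed point of the slot at the mill's +y, at the height of seat_mid. Each slot ends below in a rigid flat brass seat. The two seats are level with each other, but their height is set afresh each time for the grinding gap and not measured: home for the axle's centre is anywhere from 0 to 16 mm above this point, found only by the sharp rise of force there
- seat_right (a point): the same at the mill's -y. In each slot an orange brake shoe stands 3.5 mm out of the +x wall (15 degree lead-in above) and yields along +x at about 4 N; it grips the axle by friction from about 13 mm above home right down to the seat. The weight is not enough: getting past takes 4 to 16 N more, both ends together. An end let go part-way stays stuck there; on the seat it stays home
- cradle: blue parking cradle, fixed: base 90 x 190 x 12 mm, two posts at its y = +76 and -76 mm whose tops carry the axle (50 mm above the table, lips to 60 mm on both sides, 16 mm apart). Origin on the table under its middle; y along the parked axle
- oil: amber oil bottle, 64 mm diameter, 190 mm tall, origin under its middle; leave alone
- chilli_jar: red-lidded brown jar, 72 mm diameter, 100 mm tall, origin under its middle; leave alone
- bowl: orange bowl, 110 mm rim diameter, 50 mm tall, origin under its middle; leave alone
- garlic: white garlic bulb, 62 mm diameter, 60 mm tall, origin under its middle; leave alone
Not all that is in view belongs to the job. Leave any red look-alike of the roller alone.

How it is judged:
On the way, in this order (a step that is already met when the one before it is completed fails the run):
1. the roller is lifted clear of the cradle in the gripper (z of roller in the frame of cradle above 0.085 m and contact force between the fingers and roller above 1 N), for 0.1 s.
2. both ends of the axle are down inside their slots (horizontal distance between roller and seat_mid below 0.012 m and z of each of end_a, end_b in the frame of seat_mid below 0.034 m), for 0.1 s.
At the end, for the whole second after the job is handed in: both ends of the axle rest on the brass seats at the bottom of their slots (each end touches its seat), the roller is level within 0.015 rad, its middle within 12 mm of the middle of the mill, its axle within 2 degrees of the mill's y axis; the roller is released and at rest (contact force between roller and seats_c0 above 0.1 N and contact force between roller and seats_c1 above 0.1 N and z of end_a in the frame of seat_mid between -0.003 and 0.019 m and z of end_b in the frame of seat_mid between -0.003 and 0.019 m and angle between roller's own y axis and vertical between 1.5558 and 1.5858 rad and horizontal distance between roller and seat_mid below 0.012 m and angle between the y axis of roller and the y axis of mill, either way round below 0.035 rad and linear speed of roller below 0.01 m/s and angular speed of roller below 0.1 rad/s).
It fails at once if roller and mill pressed together too hard (all their contacts together above 45 N, which is about 30 N of downward push) (contact force between roller and mill above 45 N).
It fails at once if the roller let go above the slots (dropped in) (horizontal distance between roller and seat_mid below 0.06 m and z of roller in the frame of seat_mid above 0.036 m and contact force between the fingers and roller below 0.05 N).
It fails at once if the bottle, jar, bowl or garlic pushed more than 15 mm or tipped (distance of any of oil, chilli_jar, bowl, garlic from where it was at the start of the episode above 0.015 m or angle between any of oil, chilli_jar, bowl, garlic's own z axis and vertical above 0.3 rad).
It also fails if it takes over 64 s, if anything falls off the work surface, if the arm or the gripper's body presses on something with over 40 N, if the wrist force passes 120 N, or if a joint passes its speed limit or range.

## Working session

There is one attempt and no reset: what is moved stays moved. The work goes in short steps, Python scripts to look and compute and a tool call to move; the robot and the scene stay as the last step left them, time stands still between calls to the robot, and variables do not carry over. Pictures are saved under pics/ and viewed, and the job is handed in when it is done.

Besides the shell and the picture viewer there is one more tool, called after "Request:" in YAML: its name, and indented under it one key for each argument. step_arm: Moves the arm, as the interface text tells. Its arguments: {"type":"object","properties":{"plan":{"type":"array","items":{"type":"object","properties":{"grip":{"type":"number"},"slide":{"type":"array","items":{"type":"number"}},"spin":{"type":"number"}}}},"force":{"type":"number"}},"required":["plan"]}

```bash
mkdir -p pics; python3 - <<'E'
from station import get_obs,cams
import cv2
o=get_obs();print({k:o[k] for k in('time_s','ee_pos','eef_rot','force','grip_width')})
for n in('scene','top'):
    im=cams.camera(n);cv2.imwrite(f'pics/{n}0.png',im);c=cams.calibration(n);print(n,c)
E
```

```text
{'time_s': 0.0, 'ee_pos': array([0.2399856 , 0.49458793, 0.20487965]), 'eef_rot': array([-1.57073984e+00,  1.17153697e-03,  1.11899869e+00]), 'force': array([-0.83019146, -0.3518312 , -0.21453102]), 'grip_width': 0.09421363338547403}
scene {'K': array([[426.92008169,   0.        , 278.72996969],
       [  0.        , 426.92008169, 201.55759823],
       [  0.        ,   0.        ,   1.        ]]), 'T': array([[-0.38938003, -0.60802635,  0.69187221,  1.16329076],
       [ 0.92090957, -0.24266296,  0.305025  ,  0.30459934],
       [-0.01757148,  0.75592238,  0.65442539,  0.70052583],
       [ 0.        ,  0.        ,  0.        ,  1.        ]])}
top {'K': array([[396.86918736,   0.        , 278.49965997],
       [  0.        , 396.86918736, 213.753417  ],
       [  0.        ,   0.        ,   1.        ]]), 'T': array([[ 0.01798866,  0.998278  , -0.05583414,  0.46363642],
       [-0.99931356,  0.01975996,  0.03133601,  0.01918311],
       [ 0.03238533,  0.05523212,  0.9979482 ,  0.9617674 ],
       [ 0.        ,  0.        ,  0.        ,  1.        ]])}
```

View pics/scene0.png

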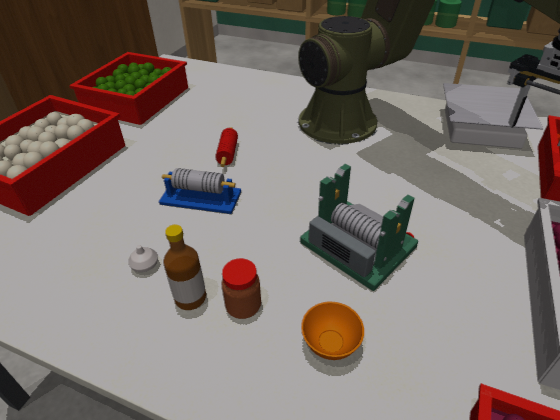

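View pics/top0.png

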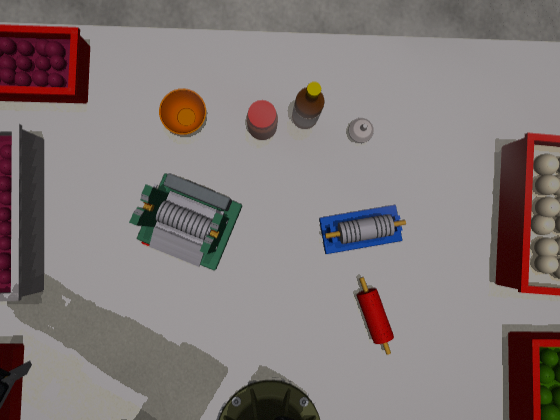

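The top picture shows three things that could pass for the roller:
- The ribbed steel drum in the blue cradle at (363,229). This fits the description and is my choice.
- The red look-alike at (375,316).
- The mill's fixed lower roller at (185,218).

Next I'll check this in close crops.

```bash
python3 - <<'E'
import cv2,numpy as np
im=cv2.imread('pics/top0.png')
a=cv2.resize(im[190:270,305:420],None,fx=6,fy=6,interpolation=cv2.INTER_CUBIC)
b=cv2.resize(im[165:280,125:250],None,fx=5,fy=5,interpolation=cv2.INTER_CUBIC)
def grid(c,x0,y0,f,s=10):
    for x in range(0,c.shape[1],s*f):
        cv2.line(c,(x,0),(x,6),(0,0,255),1);cv2.putText(c,str(x0+x//f),(x,16),0,.35,(0,0,255),1)
    for y in range(0,c.shape[0],s*f):
        cv2.line(c,(0,y),(6,y),(0,0,255),1);cv2.putText(c,str(y0+y//f),(8,y+4),0,.35,(0,0,255),1)
grid(a,305,190,6);grid(b,125,165,5)
cv2.imwrite('pics/ca.png',a);cv2.imwrite('pics/cb.png',b)
E
```

```text
(no output)
```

View pics/ca.png

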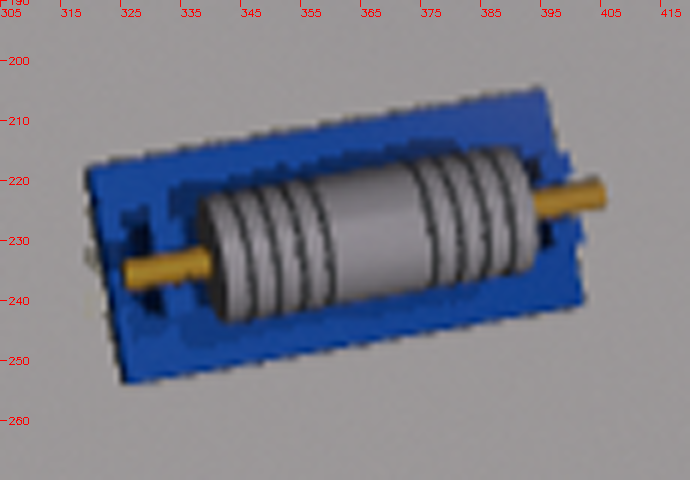

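View pics/cb.png

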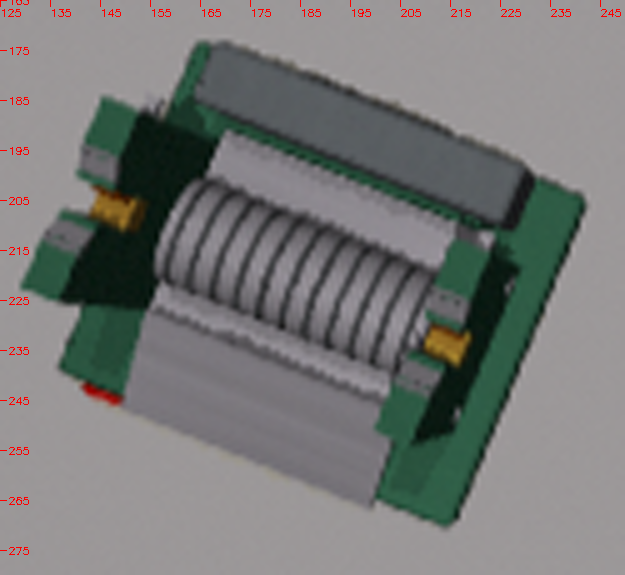

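The crops confirm the ribbed steel drum on a brass axle, with axle tips near (325.5,235.5) and (406,222.5). The mill cheek tops are centred near (141.5,205) and (212,232.6), and the motor cover (+x side) faces up in the image. Now I'll turn these into world positions.

```bash
cat > h.py <<'E'
import numpy as np,cv2
from station import get_obs,cams
def ray(c,p,z):
    K,T=c['K'],c['T']; d=np.linalg.inv(K)@np.array([p[0],p[1],1.]); d=T[:3,:3]@(d*[1,-1,-1]); o=T[:3,3]
    return o+d*(z-o[2])/d[2]
def proj(c,P):
    K,T=c['K'],c['T']; q=T[:3,:3].T@(np.array(P)-T[:3,3]); q=q*[1,-1,-1]; q=K@q; return q[:2]/q[2]
def crop(im,x0,y0,x1,y1,f,name,s=10):
    c=cv2.resize(im[y0:y1,x0:x1],None,fx=f,fy=f,interpolation=cv2.INTER_CUBIC)
    for x in range(x0-x0%-s,x1,s): cv2.line(c,((x-x0)*f,0),((x-x0)*f,6),(0,0,255),1);cv2.putText(c,str(x),((x-x0)*f,16),0,.35,(0,0,255),1)
    for y in range(y0-y0%-s,y1,s): cv2.line(c,(0,(y-y0)*f),(6,(y-y0)*f),(0,0,255),1);cv2.putText(c,str(y),(8,(y-y0)*f+4),0,.35,(0,0,255),1)
    cv2.imwrite('pics/'+name,c)
E
python3 - <<'E'
from h import *
c=cams.calibration('top')
def rep(n,a,b):
    v=b-a;print(n,a.round(4),b.round(4),'mid',((a+b)/2).round(4),'len',np.linalg.norm(v).round(4),'ang of line',np.degrees(np.arctan2(v[1],v[0])).round(2))
rep('axle',ray(c,(406,222.5),.056),ray(c,(325.5,235.5),.056))
rep('cradle base near/far ',(ray(c,(401,204.5),.012)+ray(c,(402.3,240.5),.012))/2,(ray(c,(319.5,217.5),.012)+ray(c,(325.5,253.5),.012))/2)
rep('mill',ray(c,(211.9,232.6),.16),ray(c,(141.5,205.1),.16))
for n,p,z in[('oil',(309,107),.1),('jar',(262,115),.1),('bowl',(183,110),.05),('garlic',(361,130),.03),('red',(375,316),.03)]:print(n,ray(c,p,z).round(3))
o=get_obs();print(cams.calibration('wrist')['T'].round(3), o['ee_pos'],o['eef_rot'])
from scipy.spatial.transform import Rotation as R
print(R.from_euler('xyz',o['eef_rot']).as_matrix().round(3))
E
```

```text
axle [ 0.4999 -0.304   0.056 ] [ 0.4666 -0.1178  0.056 ] mid [ 0.4833 -0.2109  0.056 ] len 0.1892 ang of line 100.14
cradle base near/far  [ 0.5016 -0.3091  0.012 ] [ 0.4667 -0.1172  0.012 ] mid [ 0.4842 -0.2131  0.012 ] len 0.195 ang of line 100.3
mill [0.4679 0.1271 0.16  ] [0.5204 0.269  0.16  ] mid [0.4942 0.1981 0.16  ] len 0.1513 ang of line 69.7
oil [ 0.75  -0.071  0.1  ]
jar [0.729 0.032 0.1  ]
bowl [0.751 0.216 0.05 ]
garlic [ 0.721 -0.204  0.03 ]
red [ 0.281 -0.24   0.03 ]
[[ 0.436 -0.87  -0.231  0.174]
 [ 0.9    0.421  0.112  0.526]
 [-0.    -0.256  0.967  0.384]
 [ 0.     0.     0.     1.   ]] [0.24001462 0.49459804 0.20490735] [-1.57073696e+00  1.08691120e-03  1.11896863e+00]
[[ 0.437 -0.001 -0.9  ]
 [ 0.9   -0.001  0.437]
 [-0.001 -1.     0.   ]]
```

Request:
step_arm:
  plan:
    - {"grip": -1, "slide": [-0.0278, 0, -0.0277], "spin": 0}
    - {"grip": -1, "slide": [-0.0278, 0, -0.0277], "spin": 0}
    - {"grip": -1, "slide": [-0.0278, 0, -0.0277], "spin": 0}
    - {"grip": -1, "slide": [-0.0278, 0, -0.0277], "spin": 0}
    - {"grip": -1, "slide": [-0.0278, 0, -0.0277], "spin": 0}
    - {"grip": -1, "slide": [-0.0278, 0, -0.0277], "spin": 0}
    - {"grip": -1, "slide": [-0.0278, 0, -0.0277], "spin": 0}
    - {"grip": -1, "slide": [-0.0278, 0, -0.0277], "spin": 0}
    - {"grip": -1, "slide": [-0.0278, 0, -0.0277], "spin": 0}
    - {"grip": -1, "slide": [-0.0278, 0, -0.0277], "spin": 0}
    - {"grip": -1, "slide": [-0.0278, 0, -0.0277], "spin": 0}
    - {"grip": -1, "slide": [-0.0278, 0, -0.0277], "spin": 0}
    - {"grip": -1, "slide": [-0.0278, 0, -0.0277], "spin": 0}
    - {"grip": -1, "slide": [-0.0278, 0, -0.0277], "spin": 0}
    - {"grip": -1, "slide": [-0.0278, 0, -0.0277], "spin": 0}
    - {"grip": -1, "slide": [-0.0278, 0, -0.0277], "spin": 0}
    - {"grip": -1, "slide": [-0.0278, 0, -0.0277], "spin": 0}
    - {"grip": -1, "slide": [-0.0278, 0, -0.0277], "spin": 0}
    - {"grip": -1, "slide": [-0.0278, 0, -0.0277], "spin": 0}

```text
time_s: 1.68
ee_pos: [0.4831, -0.2122, 0.2052]
eef_rot: [-1.57, -0.0, 1.119]
force: [0.8, 0.4, 1.0]
grip_width: 0.0944
```

Request:
step_arm:
  plan:
    - {"grip": -1, "slide": [0, 0, 0], "spin": 6.74}
    - {"grip": -1, "slide": [0, 0, 0], "spin": 6.74}
    - {"grip": -1, "slide": [0, 0, 0], "spin": 6.74}
    - {"grip": -1, "slide": [0, 0, 0], "spin": 6.74}
    - {"grip": -1, "slide": [0, 0, 0], "spin": 6.74}
    - {"grip": -1, "slide": [0, 0, 0], "spin": 6.74}
    - {"grip": -1, "slide": [0, 0, 0], "spin": 6.74}
    - {"grip": -1, "slide": [0, 0, 0], "spin": 6.74}
    - {"grip": -1, "slide": [0, 0, 0], "spin": 0}
    - {"grip": -1, "slide": [0, 0, 0], "spin": 0}

```text
time_s: 2.52
ee_pos: [0.4829, -0.2101, 0.2052]
eef_rot: [-1.571, 0.0, 0.182]
force: [-0.4, -0.5, -0.6]
grip_width: 0.0938
```

```bash
python3 - <<'E'
from h import *
c=cams.calibration('wrist');np.save('w1.npy',c,allow_pickle=True);o=get_obs();print(o['time_s'],o['ee_pos'],np.degrees(o['eef_rot']),o['force'])
im=cams.camera('wrist');cv2.imwrite('pics/w1.png',im)
for e in(.094,-.094):
  for s in (0,): 
    a=np.radians(100.14);print(proj(c,[.4833+e*np.cos(a),-.2109+e*np.sin(a),.056]))
E
```

```text
2.5167 [ 0.48291937 -0.21012571  0.20523227] [-8.99831055e+01  2.26079865e-02  1.04059682e+01] [-0.41546818 -0.51802151 -0.60272734]
[281.39058471  92.71375979]
[280.34270887 282.18381791]
```

View pics/w1.png

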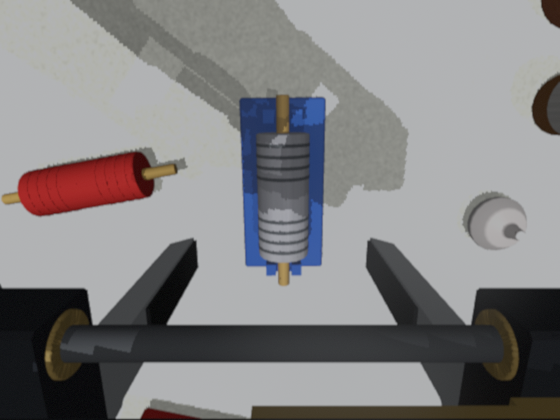

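The wrist view shows the steel roller in the blue cradle, with axle tips at about (283,95) and (284,285). The red look-alike is off to the left at (90,183).

```bash
python3 - <<'E'
from h import *
c=np.load('w1.npy',allow_pickle=True).item()
im=cv2.imread('pics/w1.png');crop(im,235,85,335,185,6,'w1a.png');crop(im,235,200,335,300,6,'w1b.png')
a,b=ray(c,(284,285),.056),ray(c,(283,95),.056);v=b-a;print((a+b)/2,np.linalg.norm(v),np.degrees(np.arctan2(v[1],v[0])))
E
```

```text
[ 0.48636817 -0.21297772  0.056     ] 0.18926444841363563 100.85785802029746
```

View pics/w1a.png

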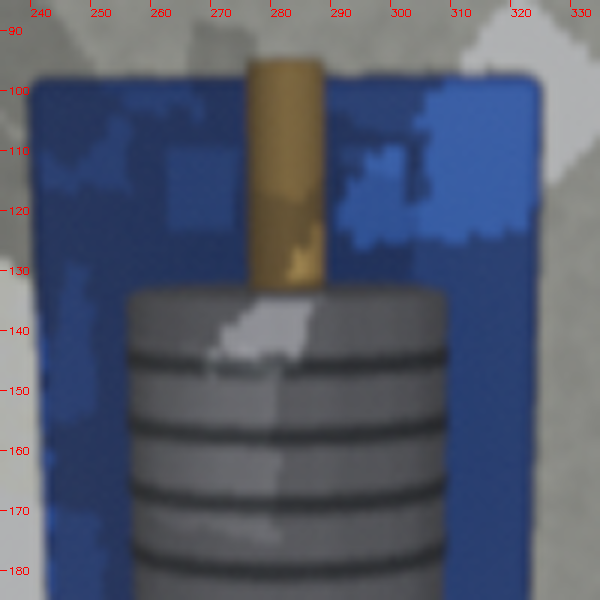

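View pics/w1b.png

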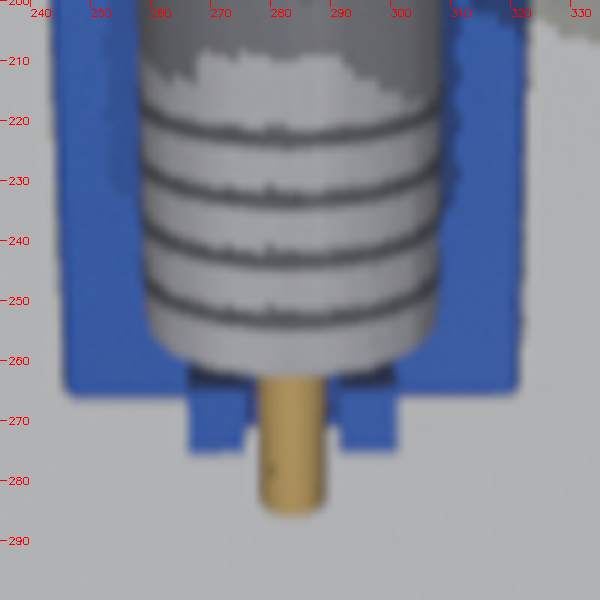

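Request:
step_arm:
  plan:
    - {"grip": -1, "slide": [0.0015, 0, -0.0022], "spin": 0}
    - {"grip": -1, "slide": [0, 0.03, 0], "spin": 0}
    - {"grip": -1, "slide": [0, 0.03, 0], "spin": 0}
    - {"grip": -1, "slide": [0, 0.03, 0], "spin": 0}
    - {"grip": -1, "slide": [0, 0.03, 0], "spin": 0}
    - {"grip": -1, "slide": [0, 0.03, 0], "spin": 0}
    - {"grip": -1, "slide": [0, 0.017, 0], "spin": 0}
    - {"grip": -1, "slide": [0, 0, 0], "spin": 0}
    - {"grip": -1, "slide": [0, 0, 0], "spin": 0}

```text
time_s: 3.32
ee_pos: [0.4848, -0.2121, 0.0384]
eef_rot: [-1.57, 0.001, 0.179]
force: [0.8, -0.3, 0.9]
grip_width: 0.094
```

Request:
step_arm:
  plan:
    - {"grip": 1}
    - {"grip": 1}
    - {"grip": 1}
    - {"grip": 1}
    - {"grip": 1}
    - {"grip": 1}
    - {"grip": 1}
    - {"grip": 1}
  force: 15

```text
schema error: expected keys grip, slide, spin
```

Request:
step_arm:
  plan:
    - {"grip": 1, "slide": [0, 0, 0], "spin": 0}
    - {"grip": 1, "slide": [0, 0, 0], "spin": 0}
    - {"grip": 1, "slide": [0, 0, 0], "spin": 0}
    - {"grip": 1, "slide": [0, 0, 0], "spin": 0}
    - {"grip": 1, "slide": [0, 0, 0], "spin": 0}
    - {"grip": 1, "slide": [0, 0, 0], "spin": 0}
    - {"grip": 1, "slide": [0, 0, 0], "spin": 0}
    - {"grip": 1, "slide": [0, 0, 0], "spin": 0}
  force: 15

```text
time_s: 3.98
ee_pos: [0.4849, -0.2121, 0.0386]
eef_rot: [-1.571, -0.0, 0.178]
force: [-0.3, 0.1, 1.1]
grip_width: 0.0496
```

Request:
step_arm:
  plan:
    - {"grip": 1, "slide": [0, 0, 0], "spin": 0}
    - {"grip": 1, "slide": [0, 0, 0], "spin": 0}
    - {"grip": 1, "slide": [0, -0.004, 0], "spin": 0}
    - {"grip": 1, "slide": [0, -0.01, 0], "spin": 0}
    - {"grip": 1, "slide": [0, -0.02, 0], "spin": 0}
    - {"grip": 1, "slide": [0, -0.025, 0], "spin": 0}
    - {"grip": 1, "slide": [0, -0.025, 0], "spin": 0}
    - {"grip": 1, "slide": [0, -0.025, 0], "spin": 0}
    - {"grip": 1, "slide": [0, -0.025, 0], "spin": 0}
    - {"grip": 1, "slide": [0, -0.025, 0], "spin": 0}
    - {"grip": 1, "slide": [0, -0.014, 0], "spin": 0}
    - {"grip": 1, "slide": [0, 0, 0], "spin": 0}
    - {"grip": 1, "slide": [0, 0, 0], "spin": 0}
    - {"grip": 1, "slide": [0, 0, 0], "spin": 0}
  force: 50

```text
time_s: 5.15
ee_pos: [0.4843, -0.2118, 0.2102]
eef_rot: [-1.57, 0.002, 0.178]
force: [0.3, -0.1, -5.2]
grip_width: 0.0491
```

```bash
python3 - <<'E'
from h import *
c=cams.calibration('wrist');np.save('w2.npy',c,allow_pickle=True);o=get_obs();print(o['time_s'],o['ee_pos'],np.degrees(o['eef_rot']),o['force'],o['moment'],o['grip_width'])
im=cams.camera('wrist');cv2.imwrite('pics/w2.png',im)
cv2.imwrite('pics/scene2.png',cams.camera('scene'))
E
```

```text
5.15 [ 0.48432676 -0.21180023  0.21022485] [-89.93046087   0.09006089  10.1943383 ] [ 0.31272499 -0.1158274  -5.24821256] [-0.0425475   0.00853238  0.04067026] 0.04909557230763636
```

View pics/w2.png

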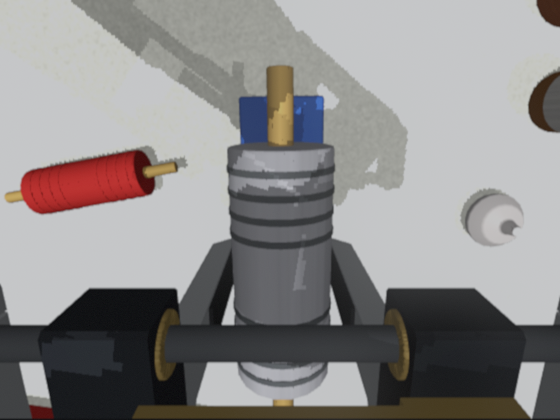

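View pics/scene2.png

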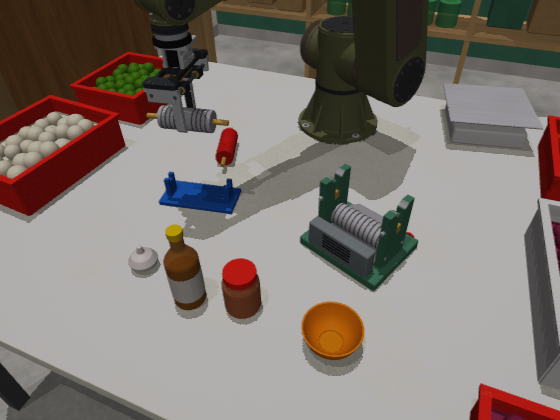

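The roller is in the gripper: wrist view far tip at (280.5,67), axle foot at (281.5,145). The cradle is empty in the scene view, and the load is about 5–6 N. Next I'll find the in-hand offset and plan the carry.

```bash
python3 - <<'E'
from h import *
c=np.load('w2.npy',allow_pickle=True).item()
im=cv2.imread('pics/w2.png');crop(im,220,55,345,160,5,'w2a.png')
from scipy.spatial.transform import Rotation as R
p=np.array([.48433,-.2118,.21022]);M=R.from_euler('xyz',np.radians([-89.93,.09,10.194])).as_matrix()
for z in(.225,.228,.231):
  for px in((280.5,67),):
    q=M.T@(ray(c,px,z)-p);print(z,q.round(4))
t=[proj(c,p+M@np.array([0,-.019,s])) for s in (.094,.060,0,-.094)];print(t)
p2=np.array([.4942,.1981]);print('delta',p2-p[:2])
E
```

```text
0.225 [ 0.0002 -0.0147  0.094 ]
0.228 [ 0.0002 -0.0177  0.0936]
0.231 [ 0.0002 -0.0207  0.0933]
[array([280.03361919,  65.69020967]), array([280.02216985, 145.2835042 ]), array([280.00476602, 266.27116654]), array([279.98293846, 418.01157913])]
delta [0.00987 0.4099 ]
```

View pics/w2a.png

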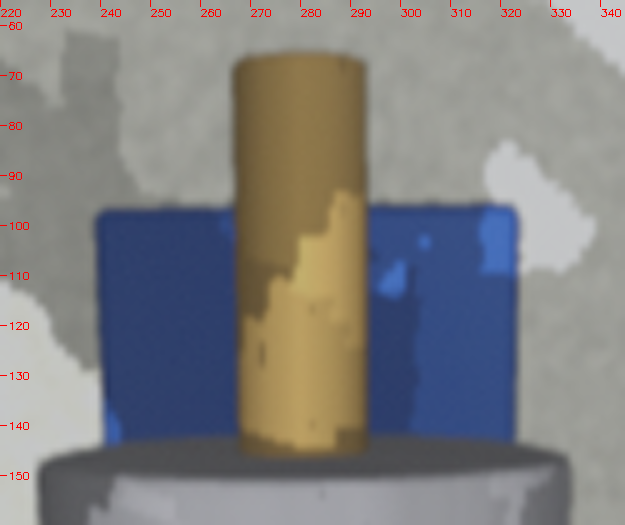

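Request:
step_arm:
  plan:
    - {"grip": 1, "slide": [0.0063, 0, 0.0309], "spin": 0}
    - {"grip": 1, "slide": [0.0063, 0, 0.0309], "spin": 0}
    - {"grip": 1, "slide": [0.0063, 0, 0.0309], "spin": 0}
    - {"grip": 1, "slide": [0.0063, 0, 0.0309], "spin": 0}
    - {"grip": 1, "slide": [0.0063, 0, 0.0309], "spin": 0}
    - {"grip": 1, "slide": [0.0063, 0, 0.0309], "spin": 0}
    - {"grip": 1, "slide": [0.0063, 0, 0.0309], "spin": 0}
    - {"grip": 1, "slide": [0.0063, 0, 0.0309], "spin": 0}
    - {"grip": 1, "slide": [0.0063, 0, 0.0309], "spin": 0}
    - {"grip": 1, "slide": [0.0063, 0, 0.0309], "spin": 0}
    - {"grip": 1, "slide": [0.0063, 0, 0.0309], "spin": 0}
    - {"grip": 1, "slide": [0.0063, 0, 0.0309], "spin": 0}
    - {"grip": 1, "slide": [0.0063, 0, 0.0309], "spin": 0}

```text
time_s: 6.33
ee_pos: [0.4938, 0.1993, 0.2105]
eef_rot: [-1.571, 0.002, 0.178]
force: [1.4, -0.7, -4.3]
grip_width: 0.0489
```

Request:
step_arm:
  plan:
    - {"grip": 1, "slide": [0, 0, 0], "spin": 6.1}
    - {"grip": 1, "slide": [0, 0, 0], "spin": 6.1}
    - {"grip": 1, "slide": [0, 0, 0], "spin": 6.1}
    - {"grip": 1, "slide": [0, 0, 0], "spin": 6.1}
    - {"grip": 1, "slide": [0, 0, 0], "spin": 6.1}
    - {"grip": 1, "slide": [0, 0, 0], "spin": 0}
    - {"grip": 1, "slide": [0, 0, 0], "spin": 0}

```text
time_s: 6.92
ee_pos: [0.4941, 0.1977, 0.2107]
eef_rot: [-1.572, 0.001, -0.351]
force: [-0.8, 0.0, -4.2]
grip_width: 0.0492
```

```bash
python3 - <<'E'
from h import *
c=cams.calibration('wrist');np.save('w3.npy',c,allow_pickle=True);o=get_obs();print(o['time_s'],o['ee_pos'],np.degrees(o['eef_rot']),o['force'],o['moment'],o['grip_width'])
im=cams.camera('wrist');cv2.imwrite('pics/w3.png',im);crop(im,180,20,380,160,4,'w3a.png')
im=cams.camera('scene');cv2.imwrite('pics/scene3.png',im);crop(im,270,100,450,270,4,'s3a.png')
E
```

```text
6.9167 [0.49414039 0.19771002 0.21067051] [-9.00505090e+01  6.20469313e-02 -2.01134572e+01] [-0.78368191  0.03887449 -4.23893185] [-0.00857751  0.09455907 -0.02481885] 0.04918615857826438
```

View pics/w3.png

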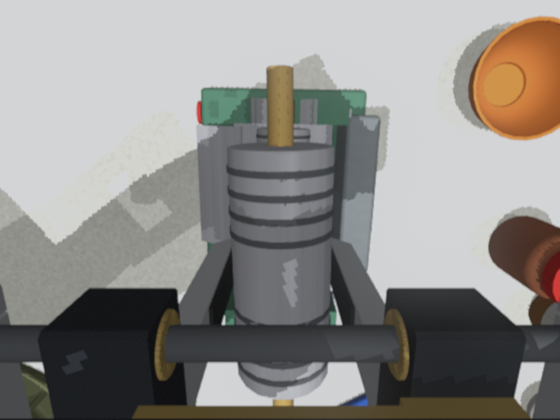

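View pics/w3a.png

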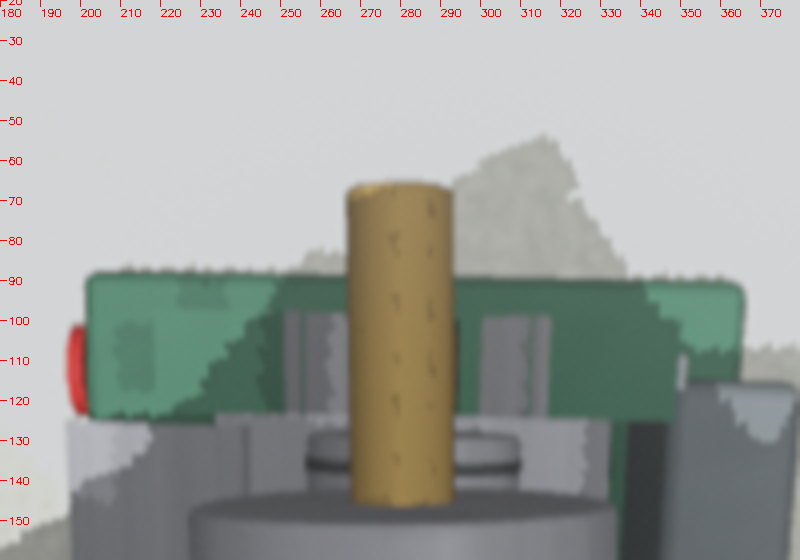

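View pics/s3a.png

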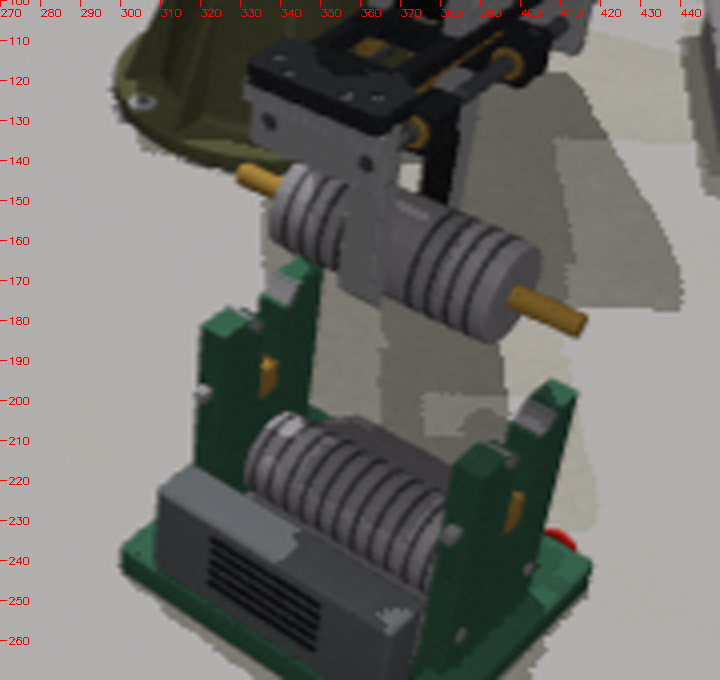

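```bash
python3 - <<'E'
from h import *
from scipy.spatial.transform import Rotation as R
c=np.load('w3.npy',allow_pickle=True).item()
p=np.array([.49414,.19771,.21067]);M=R.from_euler('xyz',np.radians([-90.05,.06,-20.113])).as_matrix()
L=lambda px,z:M.T@(ray(c,px,z)-p)
for n,px in[('outer L',(200.7,88)),('outer R',(364.5,90.5)),('inL',(201,124.5)),('inR',(350,124.8)),('leadLout',(249.5,110)),('leadRout',(316.5,110))]:
    print(n,L(px,.16).round(4))
print('axle tip',L((280,66),.2297).round(4),'axle root',L((280.5,145),.2297).round(4))
# mill from top in tool coords
for q in([.5204,.269],[.4679,.1271]): print('slot',(M.T@(np.array([*q,.16])-p)).round(4))
s=cams.calibration('scene')
# predictions on scene of slot tops/seat and axle tips
a=np.radians(69.7)
for d in(.076,-.076): print('scene slot top',proj(s,[.4942+d*np.cos(a),.1981+d*np.sin(a),.16]))
for d in(.094,-.094): print('scene axle tips',proj(s,p+M@np.array([0,-.019,d])))
E
```

```text
outer L [-0.0497  0.0506  0.0904]
outer R [0.0536 0.0505 0.089 ]
inL [-0.0509  0.0507  0.068 ]
inR [0.0455 0.0506 0.0679]
leadLout [-0.0193  0.0506  0.0771]
leadRout [0.0236 0.0506 0.0771]
axle tip [ 0.0005 -0.0191  0.0943] axle root [ 0.0007 -0.0191  0.0606]
slot [0.0002 0.0506 0.076 ]
slot [-0.0003  0.0507 -0.0753]
scene slot top [398.67001829 206.44121537]
scene slot top [334.70503458 173.99595765]
scene axle tips [414.02366412 181.34670228]
scene axle tips [329.62907769 142.5008082 ]
```

```bash
python3 - <<'E'
from h import *
c=np.load('w3.npy',allow_pickle=True).item();print(c['K'],c['T'][:3,3])
a=np.radians(69.7);Y=np.array([np.cos(a),np.sin(a)]);X=np.array([Y[1],-Y[0]])
P=lambda x,y,z:proj(c,[*(np.array([.4942,.1981])+x*X+y*Y),z]).round(1)
for n,q in dict(ch_outL=(-.042,.084,.16),ch_outR=(.042,.084,.16),ch_inL=(-.042,.068,.16),ch_inR=(.042,.068,.16),leadL=(-.018,.076,.16),leadR=(.018,.076,.16),slotL=(-.007,.076,.152),slotR=(.007,.076,.152),baseL=(-.085,.1,.022),baseR=(.085,.1,.022),seat=(0,.076,.11)).items():print(n,P(*q))
E
```

```text
[[345.36400115   0.         281.4443837 ]
 [  0.         345.36400115 206.95274324]
 [  0.           0.           1.        ]] [0.52057719 0.26647371 0.38965517]
ch_outL [213.8  97.7]
ch_outR [346.1  98.3]
ch_inL [215.  123.6]
ch_inR [344.9 124.2]
leadL [251.9 110.9]
leadR [308.1 111.2]
slotL [269.5 111.2]
slotR [290.6 111.3]
baseL [196.4  87.7]
baseR [364.8  88.5]
seat [280.2 111.9]
```

```bash
python3 - <<'E'
from h import *
im=cv2.imread('pics/w3.png').astype(float)
im=np.clip((im/255)**.6*1.1*255,0,255).astype(np.uint8)
crop(im,195,80,370,135,4,'w3c.png');crop(im,240,90,330,130,8,'w3d.png')
E
```

```text
(no output)
```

View pics/w3c.png

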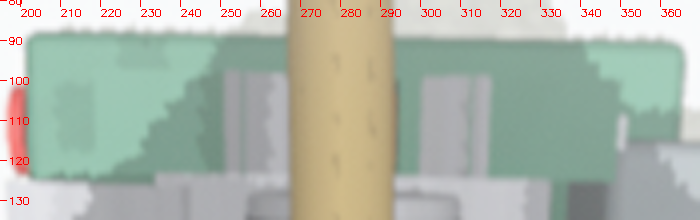

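View pics/w3d.png

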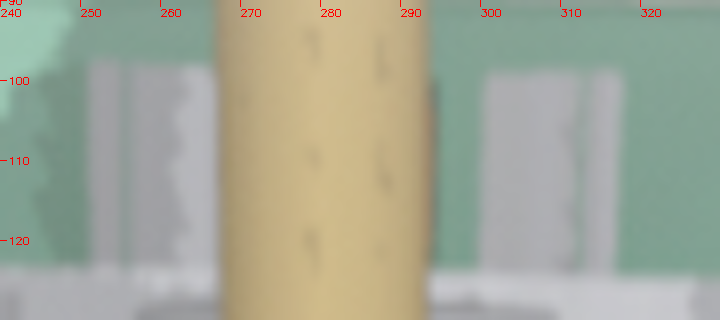

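The wrist view puts the mill about 2 mm further +x than the top camera does: base edges at 200.7/364.5, lead-ins at 250.3/317, lower roller centred at 283. I'll turn half a turn to look at the other slot with the same camera.

Request:
step_arm:
  plan:
    - {"grip": 1, "slide": [0, 0, 0], "spin": -6.9}
    - {"grip": 1, "slide": [0, 0, 0], "spin": -6.9}
    - {"grip": 1, "slide": [0, 0, 0], "spin": -6.9}
    - {"grip": 1, "slide": [0, 0, 0], "spin": -6.9}
    - {"grip": 1, "slide": [0, 0, 0], "spin": -6.9}
    - {"grip": 1, "slide": [0, 0, 0], "spin": -6.9}
    - {"grip": 1, "slide": [0, 0, 0], "spin": -6.9}
    - {"grip": 1, "slide": [0, 0, 0], "spin": -6.9}
    - {"grip": 1, "slide": [0, 0, 0], "spin": -6.9}
    - {"grip": 1, "slide": [0, 0, 0], "spin": -6.9}
    - {"grip": 1, "slide": [0, 0, 0], "spin": -6.9}
    - {"grip": 1, "slide": [0, 0, 0], "spin": -6.9}
    - {"grip": 1, "slide": [0, 0, 0], "spin": -6.9}
    - {"grip": 1, "slide": [0, 0, 0], "spin": -6.9}
    - {"grip": 1, "slide": [0, 0, 0], "spin": -6.9}
    - {"grip": 1, "slide": [0, 0, 0], "spin": -6.9}
    - {"grip": 1, "slide": [0, 0, 0], "spin": -6.9}
    - {"grip": 1, "slide": [0, 0, 0], "spin": -6.9}

```text
time_s: 8.52
ee_pos: [0.4943, 0.1978, 0.2113]
eef_rot: [-1.57, -0.0, 1.822]
force: [1.7, -0.2, -5.6]
grip_width: 0.0491
```

Request:
step_arm:
  plan:
    - {"grip": 1, "slide": [0, 0, 0], "spin": -6.9}
    - {"grip": 1, "slide": [0, 0, 0], "spin": -6.9}
    - {"grip": 1, "slide": [0, 0, 0], "spin": -6.9}
    - {"grip": 1, "slide": [0, 0, 0], "spin": -6.9}
    - {"grip": 1, "slide": [0, 0, 0], "spin": -6.9}
    - {"grip": 1, "slide": [0, 0, 0], "spin": -6.9}
    - {"grip": 1, "slide": [0, 0, 0], "spin": -6.9}
    - {"grip": 1, "slide": [0, 0, 0], "spin": -7.1}
    - {"grip": 1, "slide": [0, 0, 0], "spin": 0}
    - {"grip": 1, "slide": [0, 0, 0], "spin": 0}

```text
time_s: 9.35
ee_pos: [0.4944, 0.1978, 0.2113]
eef_rot: [-1.571, -0.0, 2.778]
force: [-0.2, -0.1, -4.0]
grip_width: 0.0494
```

```bash
python3 - <<'E'
from h import *
from scipy.spatial.transform import Rotation as R
c=cams.calibration('wrist');np.save('w4.npy',c,allow_pickle=True);o=get_obs();print(o['time_s'],o['ee_pos'],np.degrees(o['eef_rot']),o['force'],o['moment'],o['grip_width'])
im=cams.camera('wrist');cv2.imwrite('pics/w4.png',im)
im=np.clip((im/255.)**.6*1.1*255,0,255).astype(np.uint8)
crop(im,180,55,380,155,4,'w4a.png');crop(im,240,90,330,130,8,'w4d.png')
a=np.radians(69.7);Y=np.array([np.cos(a),np.sin(a)]);X=np.array([Y[1],-Y[0]])
P=lambda x,y,z:proj(c,[*(np.array([.4942,.1981])+x*X+y*Y),z]).round(1)
for n,q in dict(leadL=(.018,-.076,.16),leadR=(-.018,-.076,.16),slotL=(.007,-.076,.152),slotR=(-.007,-.076,.152),baseL=(.085,-.1,.022),baseR=(-.085,-.1,.022),roll=(0,-.06,.06)).items():print(n,P(*q))
E
```

```text
9.35 [0.49435071 0.19776947 0.21131765] [-8.99942841e+01 -1.16477979e-02  1.59156603e+02] [-0.1864836  -0.13000375 -4.000384  ] [0.12853484 0.01524474 0.00136473] 0.04942015520790205
leadL [254.6 114.2]
leadR [310.5 113.8]
slotL [272.  114.1]
slotR [293. 114.]
baseL [198.1  90.7]
baseR [366.   89.2]
roll [282.4 132.1]
```

View pics/w4a.png

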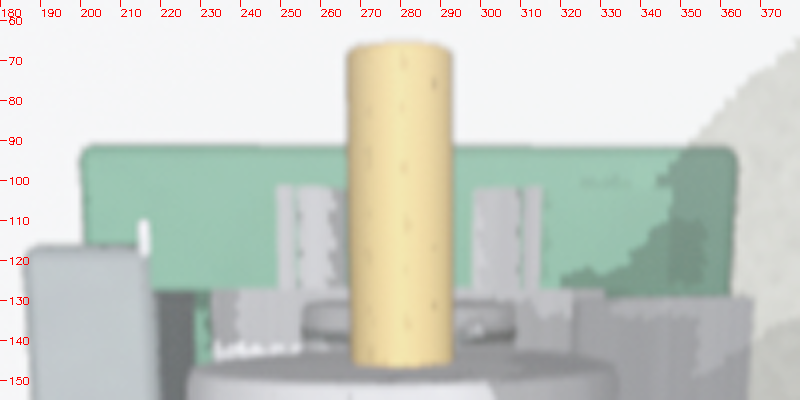

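View pics/w4d.png

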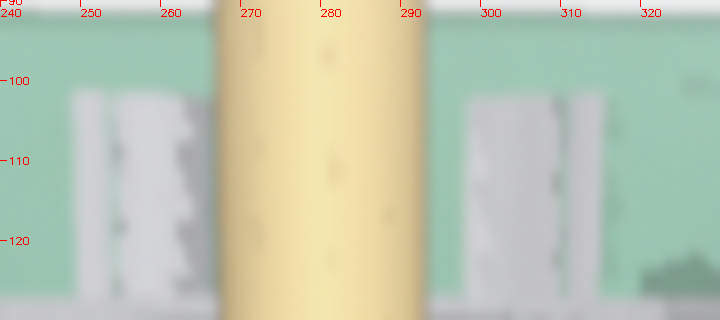

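Averaging the two opposite views cancels the camera bias. The mill's middle is within about 0.2 mm of the present TCP, and its axis is at about 69.0°, against 69.16° for the axle now. I'll lower to just above the lead-ins and check.

Request:
step_arm:
  plan:
    - {"grip": 1, "slide": [0, 0.01, 0], "spin": 0.15}
    - {"grip": 1, "slide": [0, 0.02, 0], "spin": 0}
    - {"grip": 1, "slide": [0, 0.015, 0], "spin": 0}
    - {"grip": 1, "slide": [0, 0.01, 0], "spin": 0}
    - {"grip": 1, "slide": [0, 0.005, 0], "spin": 0}
    - {"grip": 1, "slide": [0, 0, 0], "spin": 0}
    - {"grip": 1, "slide": [0, 0, 0], "spin": 0}

```text
time_s: 9.98
ee_pos: [0.4946, 0.1978, 0.1518]
eef_rot: [-1.571, 0.0, 2.777]
force: [-0.4, 0.1, -4.0]
grip_width: 0.049
```

```bash
python3 - <<'E'
from h import *
c=cams.calibration('wrist');np.save('w5.npy',c,allow_pickle=True);o=get_obs();print(o['time_s'],o['ee_pos'],np.degrees(o['eef_rot']),o['force'],o['moment'],o['grip_width'])
im=cams.camera('wrist');cv2.imwrite('pics/w5.png',im)
im=np.clip((im/255.)**.6*1.1*255,0,255).astype(np.uint8)
crop(im,180,55,380,155,4,'w5a.png')
im=cams.camera('scene');crop(im,270,130,450,270,4,'s5a.png')
E
```

```text
9.9833 [0.4946117  0.19784107 0.1518125 ] [-9.00151278e+01  2.05919532e-02  1.59110663e+02] [-0.4232778   0.13270595 -3.96086068] [ 0.10245272  0.10428769 -0.03882843] 0.048952940353212494
```

View pics/w5a.png

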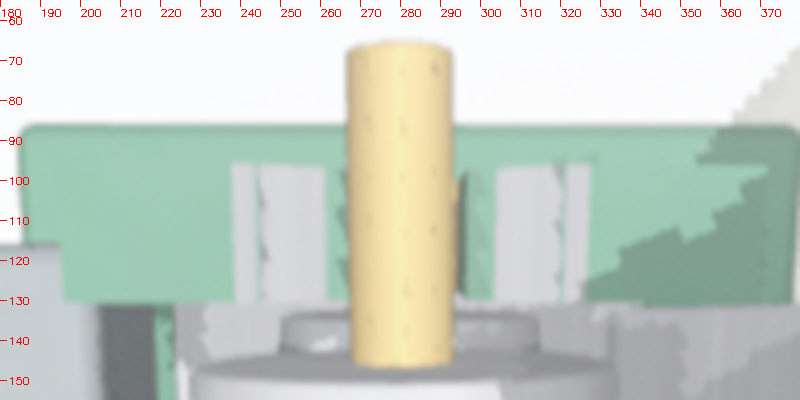

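View pics/s5a.png

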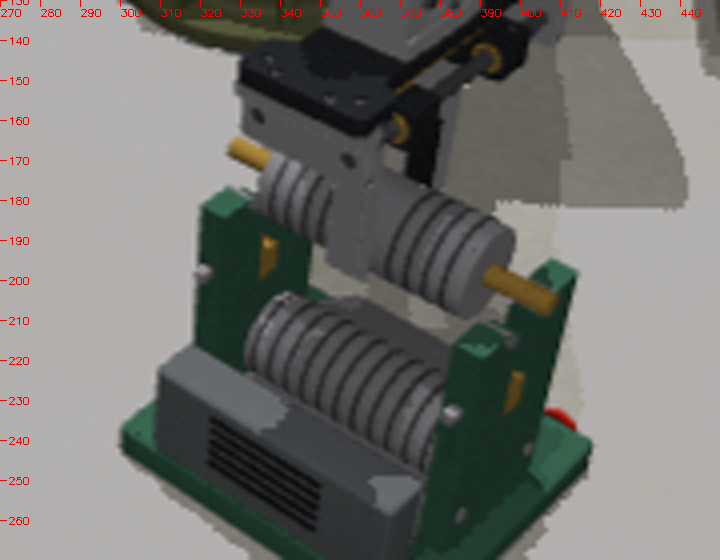

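The axle sits over the slots. At the viewed (-y) end, the axle centre is at u≈280 and the slot centre at ≈282.3, about 1 mm off. I'll trim by +0.3 mm in x and +0.35° of spin, then lower in small steps while watching the forces.

Request:
step_arm:
  plan:
    - {"grip": 1, "slide": [0.0003, 0, 0], "spin": 0.35}
    - {"grip": 1, "slide": [0, 0.003, 0], "spin": 0}
    - {"grip": 1, "slide": [0, 0.003, 0], "spin": 0}
    - {"grip": 1, "slide": [0, 0.003, 0], "spin": 0}
    - {"grip": 1, "slide": [0, 0.001, 0], "spin": 0}
    - {"grip": 1, "slide": [0, 0, 0], "spin": 0}
    - {"grip": 1, "slide": [0, 0, 0], "spin": 0}

```text
time_s: 10.67
ee_pos: [0.4941, 0.1979, 0.1414]
eef_rot: [-1.571, -0.0, 2.771]
force: [-0.3, -0.1, -4.7]
grip_width: 0.0492
```

Request:
step_arm:
  plan:
    - {"grip": 1, "slide": [0, 0.002, 0], "spin": 0}
    - {"grip": 1, "slide": [0, 0.002, 0], "spin": 0}
    - {"grip": 1, "slide": [0, 0, 0], "spin": 0}
    - {"grip": 1, "slide": [0, 0, 0], "spin": 0}

```text
time_s: 11.0
ee_pos: [0.494, 0.1979, 0.1373]
eef_rot: [-1.571, -0.0, 2.771]
force: [-0.1, -0.4, -4.9]
grip_width: 0.0491
```

```bash
cat > o.py <<'E'
from station import get_obs
import numpy as np
from scipy.spatial.transform import Rotation as R
o=get_obs();M=R.from_euler('xyz',o['eef_rot']).as_matrix()
print(o['time_s'],o['ee_pos'].round(4),np.degrees(o['eef_rot']).round(2),'F',o['force'].round(2),'Ftool',(M.T@o['force']).round(2),'Mtool',(M.T@o['moment']).round(3),o['grip_width'].__round__(4))
E
python3 o.py
```

```text
11.0 [0.494  0.1979 0.1373] [-8.9990e+01 -1.0000e-02  1.5879e+02] F [-0.06 -0.38 -4.95] Ftool [-0.08  4.95  0.38] Mtool [-0.042  0.023 -0.078] 0.0491
```

Request:
step_arm:
  plan:
    - {"grip": 1, "slide": [0, 0.0015, 0], "spin": 0}
    - {"grip": 1, "slide": [0, 0.0015, 0], "spin": 0}
    - {"grip": 1, "slide": [0, 0, 0], "spin": 0}
    - {"grip": 1, "slide": [0, 0, 0], "spin": 0}

```text
time_s: 11.33
ee_pos: [0.4941, 0.1979, 0.1344]
eef_rot: [-1.571, -0.0, 2.771]
force: [0.5, -0.3, -4.5]
grip_width: 0.049
```

```bash
python3 o.py
```

```text
11.3333 [0.4941 0.1979 0.1344] [-8.9990e+01 -1.0000e-02  1.5879e+02] F [ 0.47 -0.26 -4.52] Ftool [-0.54  4.52  0.07] Mtool [-0.091 -0.049 -0.114] 0.049
```

Request:
step_arm:
  plan:
    - {"grip": 1, "slide": [0, 0.0015, 0], "spin": 0}
    - {"grip": 1, "slide": [0, 0.0015, 0], "spin": 0}
    - {"grip": 1, "slide": [0, 0, 0], "spin": 0}
    - {"grip": 1, "slide": [0, 0, 0], "spin": 0}

```text
time_s: 11.67
ee_pos: [0.4941, 0.1979, 0.1313]
eef_rot: [-1.571, -0.0, 2.771]
force: [1.1, 0.3, -4.7]
grip_width: 0.0492
```

```bash
python3 o.py; python3 - <<'E'
from h import *
im=cams.camera('wrist');cv2.imwrite('pics/w6.png',im)
im=np.clip((im/255.)**.6*1.1*255,0,255).astype(np.uint8)
crop(im,180,55,380,155,4,'w6a.png')
im=cams.camera('scene');crop(im,270,130,450,270,4,'s6a.png')
E
```

```text
11.6667 [0.4941 0.1979 0.1313] [-8.9990e+01 -1.0000e-02  1.5879e+02] F [ 1.1   0.28 -4.69] Ftool [-0.93  4.69 -0.66] Mtool [-0.036  0.008 -0.117] 0.0492
```

View pics/w6a.png

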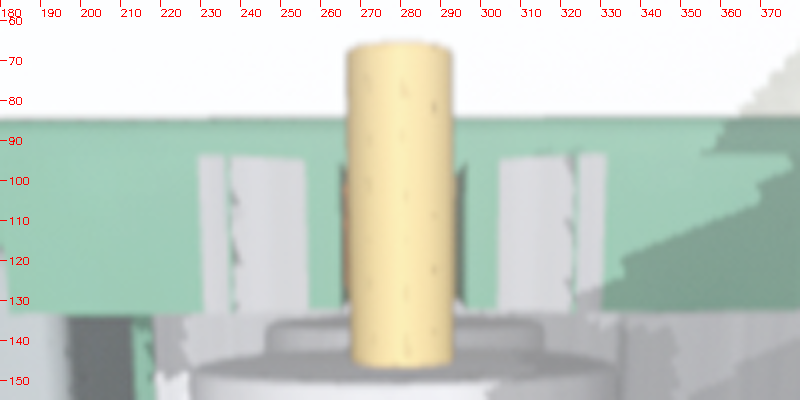

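View pics/s6a.png

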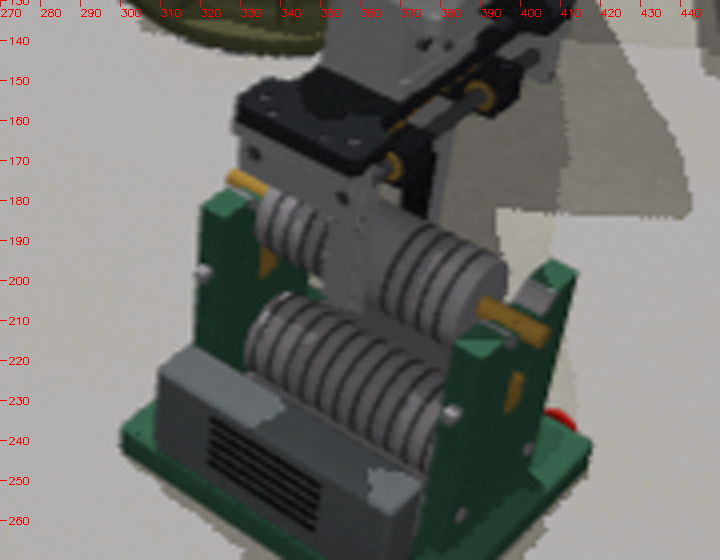

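The slot edges (265/296) now lie evenly either side of the axle (267–293), and the orange shoe shows on the +x side as it should. There is no contact force yet, so I'll carry on down.

Request:
step_arm:
  plan:
    - {"grip": 1, "slide": [0, 0.001, 0], "spin": 0}
    - {"grip": 1, "slide": [0, 0.001, 0], "spin": 0}
    - {"grip": 1, "slide": [0, 0.001, 0], "spin": 0}
    - {"grip": 1, "slide": [0, 0, 0], "spin": 0}
    - {"grip": 1, "slide": [0, 0, 0], "spin": 0}

```text
time_s: 12.18
ee_pos: [0.4941, 0.1979, 0.1284]
eef_rot: [-1.571, -0.0, 2.772]
force: [1.2, 0.5, -4.6]
grip_width: 0.0489
```

Request:
step_arm:
  plan:
    - {"grip": 1, "slide": [0, 0.001, 0], "spin": 0}
    - {"grip": 1, "slide": [0, 0.001, 0], "spin": 0}
    - {"grip": 1, "slide": [0, 0, 0], "spin": 0}

```text
time_s: 12.43
ee_pos: [0.494, 0.1979, 0.1262]
eef_rot: [-1.571, -0.0, 2.771]
force: [-0.6, 0.1, -4.5]
grip_width: 0.0489
```

```bash
python3 o.py
```

```text
12.4333 [0.494  0.1979 0.1262] [-8.9990e+01 -1.0000e-02  1.5879e+02] F [-0.59  0.07 -4.52] Ftool [0.57 4.52 0.14] Mtool [-0.114 -0.001 -0.057] 0.0489
```

Request:
step_arm:
  plan:
    - {"grip": 1, "slide": [0, 0.001, 0], "spin": 0}
    - {"grip": 1, "slide": [0, 0.001, 0], "spin": 0}
    - {"grip": 1, "slide": [0, 0, 0], "spin": 0}

```text
time_s: 12.68
ee_pos: [0.494, 0.1979, 0.1242]
eef_rot: [-1.571, -0.0, 2.772]
force: [-0.0, -0.8, -4.7]
grip_width: 0.049
```

Request:
step_arm:
  plan:
    - {"grip": 1, "slide": [0, 0.001, 0], "spin": 0}
    - {"grip": 1, "slide": [0, 0.001, 0], "spin": 0}
    - {"grip": 1, "slide": [0, 0, 0], "spin": 0}

```text
time_s: 12.93
ee_pos: [0.494, 0.1979, 0.1222]
eef_rot: [-1.571, -0.0, 2.771]
force: [0.8, -0.2, -4.4]
grip_width: 0.049
```

Request:
step_arm:
  plan:
    - {"grip": 1, "slide": [0, 0.001, 0], "spin": 0}
    - {"grip": 1, "slide": [0, 0.001, 0], "spin": 0}
    - {"grip": 1, "slide": [0, 0, 0], "spin": 0}

```text
time_s: 13.18
ee_pos: [0.494, 0.1979, 0.1202]
eef_rot: [-1.571, -0.0, 2.771]
force: [-0.2, 0.0, -4.5]
grip_width: 0.0489
```

```bash
python3 o.py
```

```text
13.1833 [0.494  0.1979 0.1202] [-8.9990e+01 -1.0000e-02  1.5879e+02] F [-0.21  0.05 -4.51] Ftool [0.21 4.51 0.03] Mtool [-0.052  0.029 -0.031] 0.0489
```

Request:
step_arm:
  plan:
    - {"grip": 1, "slide": [0, 0.001, 0], "spin": 0}
    - {"grip": 1, "slide": [0, 0.001, 0], "spin": 0}
    - {"grip": 1, "slide": [0, 0, 0], "spin": 0}

```text
time_s: 13.43
ee_pos: [0.494, 0.1979, 0.1183]
eef_rot: [-1.571, -0.0, 2.771]
force: [-1.6, 1.2, -3.9]
grip_width: 0.0491
```

Request:
step_arm:
  plan:
    - {"grip": 1, "slide": [0, 0.001, 0], "spin": 0}
    - {"grip": 1, "slide": [0, 0.001, 0], "spin": 0}
    - {"grip": 1, "slide": [0, 0, 0], "spin": 0}

```text
time_s: 13.68
ee_pos: [0.4939, 0.198, 0.1163]
eef_rot: [-1.571, -0.0, 2.771]
force: [-3.2, 2.3, -2.1]
grip_width: 0.0489
```

Request:
step_arm:
  plan:
    - {"grip": 1, "slide": [0, 0.001, 0], "spin": 0}
    - {"grip": 1, "slide": [0, 0, 0], "spin": 0}

```text
time_s: 13.85
ee_pos: [0.4938, 0.1981, 0.1155]
eef_rot: [-1.571, -0.001, 2.771]
force: [-4.7, 2.1, -1.3]
grip_width: 0.0487
```

```bash
python3 o.py
```

```text
13.85 [0.4938 0.1981 0.1155] [-9.0000e+01 -4.0000e-02  1.5879e+02] F [-4.72  2.06 -1.31] Ftool [ 5.14  1.31 -0.22] Mtool [ 0.047  0.203 -0.971] 0.0487
```

The shoes have engaged, with a lateral force of about 5 N in the expected direction. I'll go on in 1 mm steps.

Request:
step_arm:
  plan:
    - {"grip": 1, "slide": [0, 0.001, 0], "spin": 0}
    - {"grip": 1, "slide": [0, 0.001, 0], "spin": 0}
    - {"grip": 1, "slide": [0, 0, 0], "spin": 0}

```text
time_s: 14.1
ee_pos: [0.4938, 0.1982, 0.1137]
eef_rot: [-1.571, -0.001, 2.771]
force: [-5.5, 1.7, 0.1]
grip_width: 0.0488
```

Request:
step_arm:
  plan:
    - {"grip": 1, "slide": [0, 0.001, 0], "spin": 0}
    - {"grip": 1, "slide": [0, 0, 0], "spin": 0}

```text
time_s: 14.27
ee_pos: [0.4939, 0.1983, 0.1128]
eef_rot: [-1.571, -0.0, 2.772]
force: [-6.2, 2.1, 1.5]
grip_width: 0.0487
```

```bash
python3 o.py
```

```text
14.2667 [0.4939 0.1983 0.1128] [-9.003e+01 -3.000e-02  1.588e+02] F [-6.15  2.1   1.51] Ftool [ 6.5  -1.51  0.27] Mtool [-0.072  0.147 -1.214] 0.0487
```

Request:
step_arm:
  plan:
    - {"grip": 1, "slide": [0, 0.001, 0], "spin": 0}
    - {"grip": 1, "slide": [0, 0.001, 0], "spin": 0}
    - {"grip": 1, "slide": [0, 0, 0], "spin": 0}

```text
time_s: 14.52
ee_pos: [0.4939, 0.1983, 0.1108]
eef_rot: [-1.571, -0.0, 2.772]
force: [-6.0, 1.9, 1.9]
grip_width: 0.0492
```

Request:
step_arm:
  plan:
    - {"grip": 1, "slide": [0, 0.001, 0], "spin": 0}
    - {"grip": 1, "slide": [0, 0, 0], "spin": 0}

```text
time_s: 14.68
ee_pos: [0.4939, 0.1984, 0.1098]
eef_rot: [-1.572, -0.0, 2.772]
force: [-6.1, 2.8, 1.1]
grip_width: 0.0491
```

```bash
python3 o.py
```

```text
14.6833 [0.4939 0.1984 0.1098] [-9.004e+01 -3.000e-02  1.588e+02] F [-6.12  2.83  1.1 ] Ftool [ 6.73 -1.1  -0.42] Mtool [-0.258  0.15  -1.242] 0.0491
```

Friction is steady at a push of about 6 N (axle centre ≈ 128.8 mm). Next steps are 0.5 mm and 1 mm.

Request:
step_arm:
  plan:
    - {"grip": 1, "slide": [0, 0.0007, 0], "spin": 0}
    - {"grip": 1, "slide": [0, 0.0007, 0], "spin": 0}
    - {"grip": 1, "slide": [0, 0, 0], "spin": 0}

```text
time_s: 14.93
ee_pos: [0.4939, 0.1984, 0.1083]
eef_rot: [-1.572, -0.001, 2.771]
force: [-6.5, 3.3, 2.4]
grip_width: 0.0492
```

Request:
step_arm:
  plan:
    - {"grip": 1, "slide": [0, 0.001, 0], "spin": 0}
    - {"grip": 1, "slide": [0, 0, 0], "spin": 0}

```text
time_s: 15.1
ee_pos: [0.4939, 0.1983, 0.1073]
eef_rot: [-1.571, -0.001, 2.771]
force: [-6.1, 2.7, 1.0]
grip_width: 0.0493
```

Request:
step_arm:
  plan:
    - {"grip": 1, "slide": [0, 0.001, 0], "spin": 0}
    - {"grip": 1, "slide": [0, 0, 0], "spin": 0}

```text
time_s: 15.27
ee_pos: [0.4938, 0.1983, 0.1062]
eef_rot: [-1.571, -0.001, 2.771]
force: [-6.2, 4.0, 0.3]
grip_width: 0.0494
```

```bash
python3 o.py
```

```text
15.2667 [0.4938 0.1983 0.1062] [-9.0030e+01 -4.0000e-02  1.5879e+02] F [-6.21  3.99  0.28] Ftool [ 7.23 -0.27 -1.47] Mtool [-0.34   0.188 -1.153] 0.0494
```

Request:
step_arm:
  plan:
    - {"grip": 1, "slide": [0, 0.0007, 0], "spin": 0}
    - {"grip": 1, "slide": [0, 0, 0], "spin": 0}

```text
time_s: 15.43
ee_pos: [0.4938, 0.1983, 0.1055]
eef_rot: [-1.571, -0.001, 2.771]
force: [-5.9, 3.5, 0.5]
grip_width: 0.0491
```

Request:
step_arm:
  plan:
    - {"grip": 1, "slide": [0, 0.0007, 0], "spin": 0}
    - {"grip": 1, "slide": [0, 0, 0], "spin": 0}

```text
time_s: 15.6
ee_pos: [0.4938, 0.1983, 0.1048]
eef_rot: [-1.571, -0.001, 2.771]
force: [-5.6, 3.5, 0.7]
grip_width: 0.0491
```

Request:
step_arm:
  plan:
    - {"grip": 1, "slide": [0, 0.0007, 0], "spin": 0}
    - {"grip": 1, "slide": [0, 0, 0], "spin": 0}

```text
time_s: 15.77
ee_pos: [0.4938, 0.1983, 0.1041]
eef_rot: [-1.571, -0.001, 2.772]
force: [-5.7, 3.3, 1.8]
grip_width: 0.0494
```

```bash
python3 o.py
```

```text
15.7667 [0.4938 0.1983 0.1041] [-9.003e+01 -4.000e-02  1.588e+02] F [-5.72  3.33  1.82] Ftool [ 6.54 -1.82 -1.04] Mtool [-0.188  0.167 -1.229] 0.0494
```

Request:
step_arm:
  plan:
    - {"grip": 1, "slide": [0, 0.0007, 0], "spin": 0}
    - {"grip": 1, "slide": [0, 0, 0], "spin": 0}

```text
time_s: 15.93
ee_pos: [0.4939, 0.1983, 0.1039]
eef_rot: [-1.571, -0.0, 2.772]
force: [-8.7, 2.0, 5.1]
grip_width: 0.0491
```

Request:
step_arm:
  plan:
    - {"grip": 1, "slide": [0, 0.0007, 0], "spin": 0}
    - {"grip": 1, "slide": [0, 0, 0], "spin": 0}

```text
time_s: 16.1
ee_pos: [0.4939, 0.1984, 0.1039]
eef_rot: [-1.572, -0.0, 2.772]
force: [-11.0, 1.6, 13.8]
grip_width: 0.0491
```

Request:
step_arm:
  plan:
    - {"grip": 1, "slide": [0, 0.0007, 0], "spin": 0}
    - {"grip": 1, "slide": [0, 0, 0], "spin": 0}

```text
time_s: 16.27
ee_pos: [0.494, 0.1984, 0.1038]
eef_rot: [-1.572, 0.0, 2.772]
force: [-15.0, 0.4, 21.5]
grip_width: 0.0494
```

```bash
python3 o.py
```

```text
16.2667 [0.494  0.1984 0.1038] [-9.006e+01  1.000e-02  1.588e+02] F [-15.03   0.43  21.47] Ftool [ 14.17 -21.47   5.  ] Mtool [ 0.917  0.161 -2.554] 0.0494
```

The sharp rise marks the seat, with the axle centre ≈ 123 mm (9 mm above seat_mid, within the stated 0–16 mm). I'll ease the push off at once and check the level.

Request:
step_arm:
  plan:
    - {"grip": 1, "slide": [0, -0.0008, 0], "spin": 0}
    - {"grip": 1, "slide": [0, 0, 0], "spin": 0}

```text
time_s: 16.43
ee_pos: [0.4939, 0.1984, 0.1038]
eef_rot: [-1.572, -0.0, 2.772]
force: [-10.2, 0.8, 12.8]
grip_width: 0.0491
```

```bash
python3 o.py; python3 - <<'E'
from h import *
im=cams.camera('wrist');cv2.imwrite('pics/w7.png',im)
im=np.clip((im/255.)**.6*1.1*255,0,255).astype(np.uint8)
crop(im,180,55,380,155,4,'w7a.png')
im=cams.camera('scene');cv2.imwrite('pics/scene7.png',im);crop(im,310,150,420,250,6,'s7a.png')
E
```

```text
16.4333 [0.4939 0.1984 0.1038] [-9.005e+01 -1.000e-02  1.588e+02] F [-10.2    0.82  12.82] Ftool [  9.81 -12.83   2.92] Mtool [ 0.378  0.157 -1.994] 0.0491
```

View pics/w7a.png

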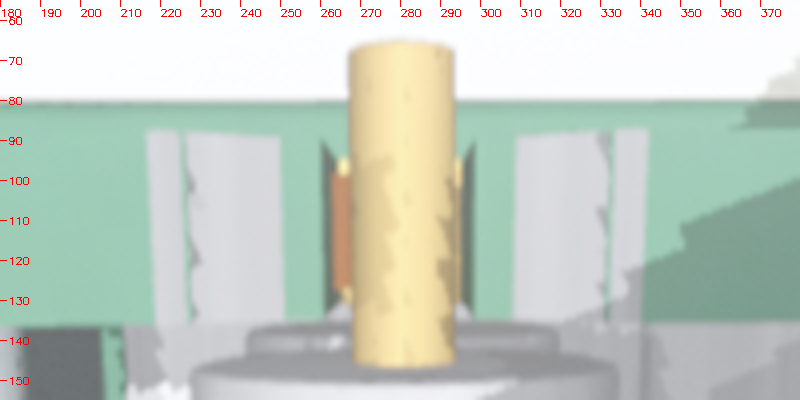

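View pics/s7a.png

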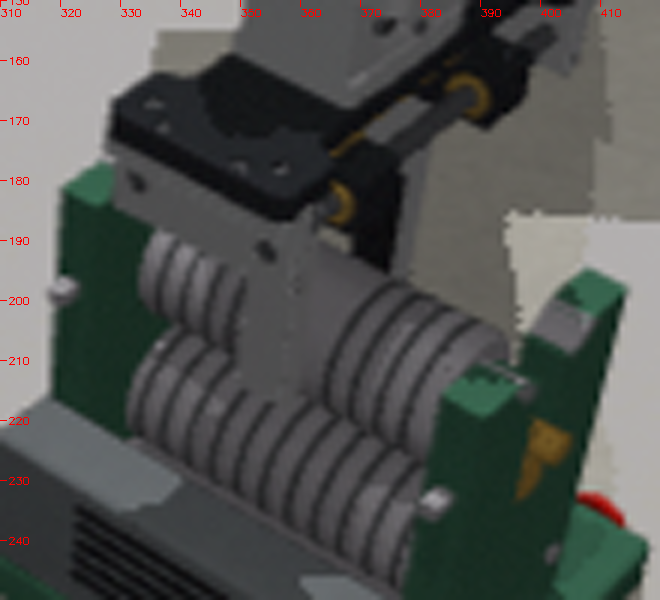

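Both ends look to be on the brass. The moment corrected for lateral force is about 0, so the load is shared evenly. I'll relieve the rest of the push, then release gently.

Request:
step_arm:
  plan:
    - {"grip": 1, "slide": [0, -0.0007, 0], "spin": 0}
    - {"grip": 1, "slide": [0, 0, 0], "spin": 0}
    - {"grip": 1, "slide": [0, 0, 0], "spin": 0}
  force: 20

```text
time_s: 16.78
ee_pos: [0.4938, 0.1985, 0.1038]
eef_rot: [-1.572, -0.001, 2.772]
force: [-7.4, 3.5, 4.3]
grip_width: 0.0494
```

```bash
python3 o.py
```

```text
16.7833 [0.4938 0.1985 0.1038] [-9.0040e+01 -3.0000e-02  1.5882e+02] F [-7.42  3.54  4.33] Ftool [ 8.2  -4.32 -0.62] Mtool [-0.339 -0.147 -1.576] 0.0494
```

Request:
step_arm:
  plan:
    - {"grip": 0.5, "slide": [0, 0, 0], "spin": 0}
    - {"grip": -0.3, "slide": [0, 0, 0], "spin": 0}
    - {"grip": -0.5, "slide": [0, 0, 0], "spin": 0}
    - {"grip": -0.5, "slide": [0, 0, 0], "spin": 0}
    - {"grip": -0.5, "slide": [0, 0, 0], "spin": 0}
    - {"grip": -0.5, "slide": [0, 0, 0], "spin": 0}
  force: 10

```text
time_s: 17.28
ee_pos: [0.4943, 0.1978, 0.1034]
eef_rot: [-1.571, 0.0, 2.771]
force: [-0.7, 0.4, 0.7]
grip_width: 0.0706
```

```bash
python3 o.py; python3 - <<'E'
from h import *
im=cams.camera('wrist');cv2.imwrite('pics/w8.png',im)
im=cams.camera('scene');crop(im,310,150,420,250,6,'s8a.png')
E
```

```text
17.2833 [0.4943 0.1978 0.1034] [-9.0010e+01  2.0000e-02  1.5879e+02] F [-0.74  0.41  0.71] Ftool [ 0.84 -0.71 -0.11] Mtool [-0.084  0.049 -0.078] 0.0706
```

View pics/w8.png

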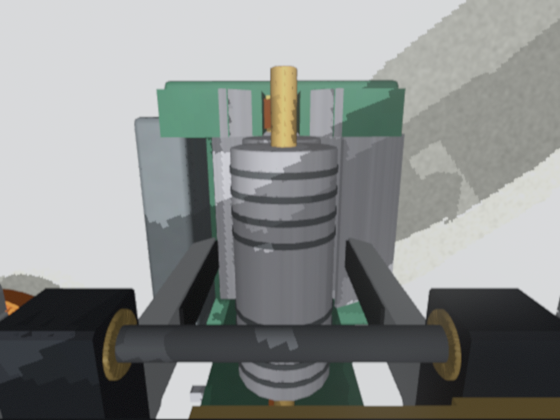

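The gripper is released and the axle stays in the slot. I'll rise clear and inspect.

Request:
step_arm:
  plan:
    - {"grip": -0.5, "slide": [0, -0.01, 0], "spin": 0}
    - {"grip": -0.5, "slide": [0, -0.02, 0], "spin": 0}
    - {"grip": -0.5, "slide": [0, -0.03, 0], "spin": 0}
    - {"grip": -0.5, "slide": [0, -0.03, 0], "spin": 0}
    - {"grip": -0.5, "slide": [0, -0.03, 0], "spin": 0}
    - {"grip": -0.5, "slide": [0, -0.03, 0], "spin": 0}
    - {"grip": -0.5, "slide": [0, 0, 0.035], "spin": 0}
    - {"grip": -0.5, "slide": [0, 0, 0.035], "spin": 0}
    - {"grip": -0.5, "slide": [0, 0, 0.035], "spin": 0}
    - {"grip": -0.5, "slide": [0, 0, 0.035], "spin": 0}
    - {"grip": -0.5, "slide": [0, 0, 0.035], "spin": 0}
    - {"grip": -0.5, "slide": [0, 0, 0.035], "spin": 0}
    - {"grip": -0.5, "slide": [0, 0, 0], "spin": 0}

```text
time_s: 18.47
ee_pos: [0.4014, 0.0683, 0.2547]
eef_rot: [-1.519, 0.038, 2.688]
force: [0.2, 0.0, 0.1]
grip_width: 0.0705
```

```bash
python3 o.py; python3 - <<'E'
from h import *
im=cams.camera('top');cv2.imwrite('pics/top9.png',im);crop(im,120,160,250,280,5,'t9a.png')
im=cams.camera('scene');cv2.imwrite('pics/scene9.png',im);crop(im,300,150,420,250,6,'s9a.png')
s=cams.calibration('scene')
a=np.radians(69.0)
for z in(.123,.128):
  for d in(.094,-.094): print(z,proj(s,[.4942+d*np.cos(a),.1978+d*np.sin(a),z]))
E
```

```text
18.4667 [0.4014 0.0683 0.2547] [-87.06   2.19 153.98] F [0.19 0.03 0.14] Ftool [-0.16 -0.14 -0.1 ] Mtool [-0.048  0.038 -0.1  ] 0.0705
0.123 [403.1830378  225.20186379]
0.123 [327.09621338 184.01251734]
0.128 [403.63385727 223.32865248]
0.128 [327.22743005 182.19670818]
```

View pics/s9a.png

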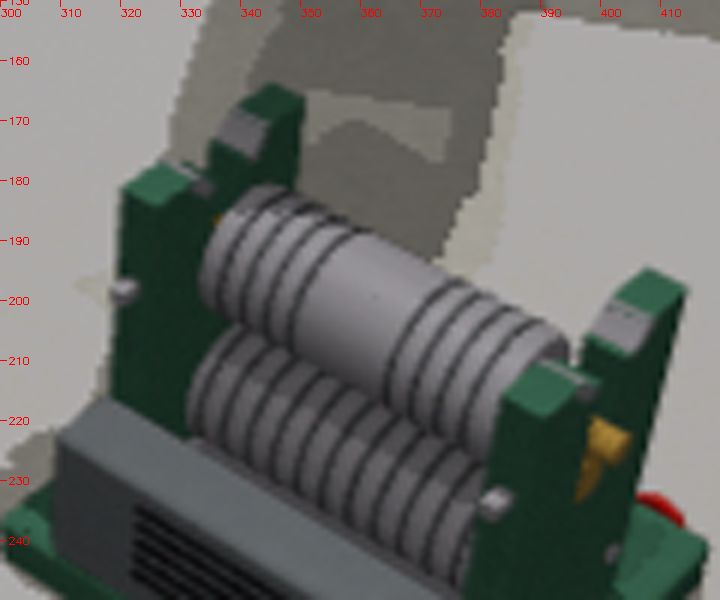

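View pics/top9.png

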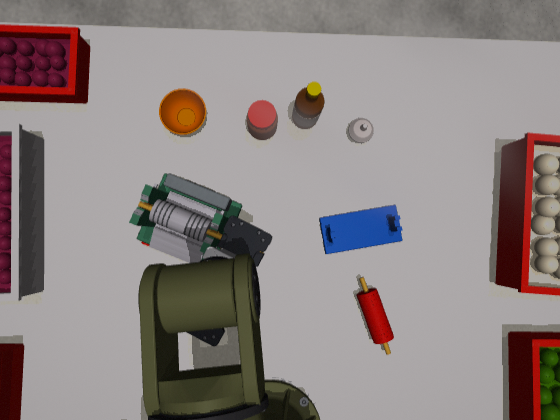

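View pics/t9a.png

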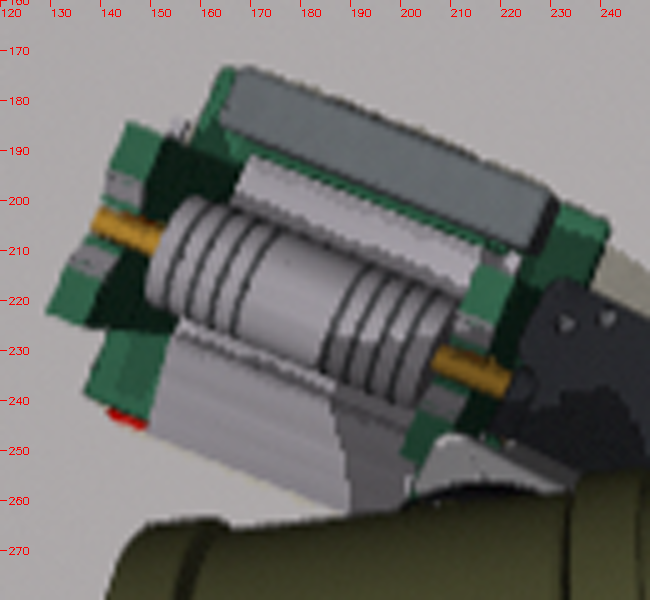

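The roller lies in both slots, and the bowl, jar, bottle and garlic are at the same pixels as at the start. I'll check the level with an overlay of the predicted drum on the scene view.

```bash
python3 - <<'E'
from h import *
s=cams.calibration('scene');im=cv2.imread('pics/scene9.png')
f=6;x0,y0=300,150;c=cv2.resize(im[150:250,300:420],None,fx=f,fy=f,interpolation=cv2.INTER_CUBIC)
a=np.radians(69.0);Y=np.array([np.cos(a),np.sin(a),0]);X=np.array([Y[1],-Y[0],0]);O=np.array([.4942,.1978,.123])
for d,r in((.06,.025),(-.06,.025),(.094,.006),(-.094,.006)):
  pts=np.array([(proj(s,O+d*Y+r*(np.cos(t)*X+np.sin(t)*np.array([0,0,1])))-[x0,y0]+.5)*f for t in np.linspace(0,6.283,60)])
  cv2.polylines(c,[pts.astype(np.int32)],True,(0,0,255),1)
cv2.imwrite('pics/s9o.png',c)
E
```

```text
(no output)
```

View pics/s9o.png

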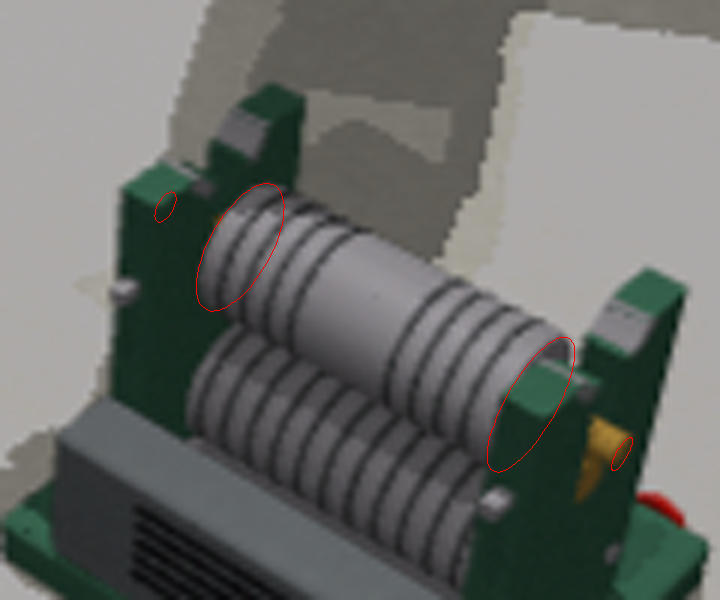

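```bash
python3 - <<'E'
from h import *
s=cams.calibration('scene');im=cv2.imread('pics/scene9.png')
a=np.radians(69.0);Y=np.array([np.cos(a),np.sin(a),0]);X=np.array([Y[1],-Y[0],0]);O=np.array([.4942,.1978,.123])
f=14;out=[]
for x0,y0 in((320,160),(375,195)):
  c=cv2.resize(im[y0:y0+45,x0:x0+28*1],None,fx=f,fy=f,interpolation=cv2.INTER_CUBIC)
  if x0==375: c=cv2.resize(im[y0:y0+45,x0+7:x0+35],None,fx=f,fy=f,interpolation=cv2.INTER_CUBIC);x0+=7
  g=np.clip((c/255.)**.6*1.1*255,0,255).astype(np.uint8)
  for d,r in((.06,.025),(-.06,.025),(.094,.006),(-.094,.006)):
    pts=np.array([(proj(s,O+d*Y+r*(np.cos(t)*X+np.sin(t)*np.array([0,0,1])))-[x0,y0]+.5)*f for t in np.linspace(0,6.283,60)])
    cv2.polylines(g,[pts.astype(np.int32)],True,(0,0,255),1)
  out.append(g[:600])
cv2.imwrite('pics/s9z.png',np.hstack(out))
E
```

```text
(no output)
```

View pics/s9z.png

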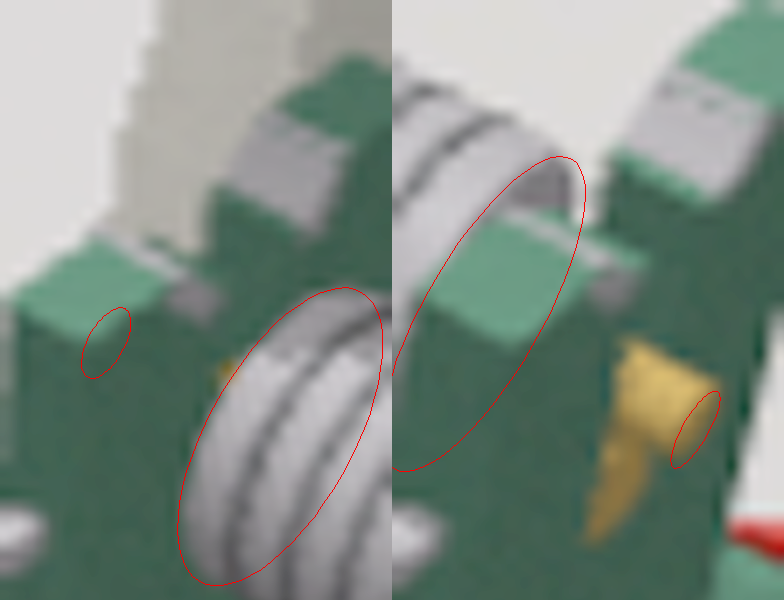

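```bash
python3 o.py; python3 -c "
from station import hand_in
print(hand_in())"
```

```text
18.5667 [0.4032 0.0697 0.2546] [-87.15   2.17 154.08] F [ 0.89 -0.73 -0.41] Ftool [-1.1   0.46  0.24] Mtool [-0.053 -0.005 -0.154] 0.0702
the job is handed in; nothing more can be done
None
```

The roller is back in the green mill, pressed home on the brass seats and released; I handed the job in at 18.6 s, and no verdict was reported. I lined it up by viewing both slots with the wrist camera from opposite sides, then pressed it down in small steps to the sharp rise of force.

**Press:** It took about 6 N to get past the shoes. The sharp rise came with the axle centre about 123 mm up, 9 mm above seat_mid. The push peaked briefly at about 26 N, close to the 28 N limit, and I eased it off before letting go.

**Load and release:** With the sideways force allowed for, the moment at peak push was near zero, so both ends were carrying load. After release the force fell to about zero and the axle stayed in both slots.

**Level:** The scene overlay matched at the -y end. The +y axle tip looked about 0.6 px high (roughly 1.5 mm, or 0.009 rad). That is within tolerance and about the calibration error, so the picture alone doesn't settle the level. I relied on the force balance.

**Surroundings:** The bottle, jar, bowl and garlic showed no visible shift in the top view.

**Disagreements:**
- **Cameras:** The top and wrist cameras differed by 2–3 mm, and by about 0.7° on the mill's angle. I used the two-sided wrist result.
- **Retreat:** The arm stopped short of its commanded pose at the end, slightly tilted and about 25 cm up, touching nothing.

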